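Sweep labradorite blanks through the gate into the slot

TASK

With the fingertips, push the three dark blue labradorite blanks on the sorting board one at a time through the gate in the brass fence so that each drops into the slot behind it, in any order. Only push or sweep them, never pick them up. Leave the red jasper blank where it lies and do not disturb the other things on the bench.

Things in the scene. Friction and masses are not known exactly. Their poses are not given: they have to be found in the camera images.
- board: fixed sorting board on the bench. Origin on the bench under the deck's middle; z up, y from the open edge (no rim) to the gate, x along the fence. Flat white deck 60 mm above the bench, y -100 to 90 mm, x +-130 mm, between side rims 12 mm higher. Each blank starts with its centre 48-68 mm left or right of the middle line x=0, y -55 to 40 mm, 50 mm or more from the others
- gate (a point): middle of the gate, at deck height on the deck's edge (board x=0, y=90 mm); axes as the board's. The gate is 44 mm wide, in a brass fence 6 mm thick (y 90 to 96 mm) and 16 mm higher than the deck. The deck ends here and the slot begins: a blank whose centre passes this edge tips in
- slot (a point): middle of the slot's floor (board x=0, y=130 mm), 52 mm below the deck; axes as the board's. The slot is an open-topped well right behind the gate, 52 mm wide (x) and 80 mm long (y 90 to 170 mm); the wall at its far end stands 14 mm above the deck
- blank_a: one of three identical loose labradorite cabochon blanks: a dark blue disc 30 mm across and 12 mm thick (straight side wall up to 8 mm, then a low dome), about 20 g, lying flat, dome up, on the sorting board; origin at the centre of its flat underside, z up through the dome
- blank_b: one of three identical loose labradorite cabochon blanks: a dark blue disc 30 mm across and 12 mm thick (straight side wall up to 8 mm, then a low dome), about 20 g, lying flat, dome up, on the sorting board; origin at the centre of its flat underside, z up through the dome
- blank_c: one of three identical loose labradorite cabochon blanks: a dark blue disc 30 mm across and 12 mm thick (straight side wall up to 8 mm, then a low dome), about 20 g, lying flat, dome up, on the sorting board; origin at the centre of its flat underside, z up through the dome
- jasper: loose red jasper blank, same shape and size as the labradorite ones, on the board; to be left where it lies; origin at the centre of its underside
- clip_post: bystander, fixed: steel post about 135 mm tall with a spring clip that grips another labradorite blank; not part of the job; origin at the centre of its round foot (70 mm across), the clip reaches 75 mm along its -x
- slurry_cup: bystander, loose: blue plastic cup 72 mm across, 80 mm tall; origin at the centre of its underside
- cork_ring: bystander, loose: round cork ring pad 90 mm across, 14 mm high; origin at the centre of its underside
- burnisher: bystander, loose: bone-handled burnisher about 170 mm long, 20 mm thick, lying along its x; origin under its middle
- dresser: bystander, loose: brass wheel dresser about 155 mm long, 22 mm high, lying along its x; origin under its middle
- oil_bottle: bystander, loose: amber bottle 44 mm across, 100 mm tall; origin at the centre of its underside

How it is judged:
By the outcome, as a careful person would: the job done as asked, in the order asked, and still so for the second after the job is handed in, with the robot touching nothing.
It also fails if it takes over 72 s, if anything falls off the work surface, if the arm or the gripper's body presses on something with over 40 N, if the wrist force passes 120 N, or if a joint passes its speed limit or range.

ROBOT

A 6-joint arm with a two-finger parallel gripper is mounted at the origin on the work surface. World frame = base frame: x ahead of the robot, y to its left, z up, the work surface at z = 0. Lengths are in mm, angles in rad, forces in N, time in s.
With the tool pointing down it reaches from about 300 to 775 mm from the base axis. Payload 14.6 kg.
Tool frame: the origin (TCP) lies midway between the tips of the shut fingers; the grasp point (between the pads) lies 19 mm behind it; z points along the fingers, y is the direction in which the jaws open and shut (so a half turn about z gives the same grasp; the last joint's range is limited). The gripper opens to 94 mm and grips with 3 to 60 N. Pads are 16 mm wide; open, the fingers measure 119 mm over their backs; the gripper's body (75 mm by 177 mm) begins 78 mm behind the grasp point.
Start: joints at [-1.254, 0.3, 1.521, -0, 1.321, -0.067], TCP at [205.938, -509.979, 205.446] pointing down, gripper open.
Joint ranges: [-3.03, 3.03], [-0.79, 2.21], [0.23, 2.52], [-1.04, 4.18], [0, 3.07], [-2.55, 2.55]. Speed limits (rad/s): [2.22, 2.22, 2.57, 3.14, 3.14, 3.14].

INTERFACE

Orientations are given as [roll, pitch, yaw] about the fixed x, y, z axes, in that order (R = Rz(yaw) Ry(pitch) Rx(roll)).
In Python, from cell import read_state, camera, get_calibration, sign_off gives the robot as it stands.
- The arm moves only by the tool carry_out, never from a script. Its argument "series" is a list of rows, each an object with "delta_pos": the shift along the world's x, y, z in mm, a list of three; "turn": the turn, a rotation vector about the world's x, y, z in rad, a list of three; "hand": the opening, from 0 (shut) to 1 (fully open). A call has 1 to 8 rows; each row is the pose to reach, as a shift and turn from the pose commanded when the call began; what a row does not reach only later rows make up. A row lasts 1/8 s, in which the tool goes at most 62.5 mm and 10.7 degrees, less where a joint would pass 70% of its speed; a pose out of reach is approached as far as the arm can. A call with a gripper value outside its range is refused whole. The fingers move at their own pace and stop on an object; "squeeze" is the grip in N (left out, the last holds). Time passes only in rows, so rows that repeat a pose let the fingers close. It gives the time, the measured TCP pose, the force and the opening at its end, in the units of the state.
- read_state(): the state, without advancing time (a new reading comes with each control period).
- camera(name): name is "scene" or "top" or "wrist"; returns the picture (420x560x3 uint8, red, green, blue); there is no depth.
- get_calibration(name): a dict with "intrinsics" (3x3 intrinsics, pixels), "pose" (4x4, takes a point from camera to world coordinates). Camera axes: x right, y down, z forward; pixel columns grow to the right and rows downward; lengths in mm; the calibration is good to about 2 mm. The wrist camera is an equidistant fisheye: a pixel r from the principal point sees the ray r / f radians off the axis. A picture is of the moment at which its call begins: read the wrist's pose just before it. get_calibration takes no time and is no camera call; for the wrist camera it gives the pose at the moment of the call.
- sign_off(): hands the job in, once; it reports no verdict.
The state is a dict: "clock": time; "joints": joint angles; "qd": joint speeds; "effort": joint torques, N m; "eef_pos": TCP position; "eef_rot": TCP orientation; "wrist_force": force on the tool from outside, world axes, zero at the start; "moment": the same for the moment, N m; "finger_gap": finger opening in mm.
Only numpy, scipy, OpenCV 4.12 (cv2) and the standard library are available. Lean on these libraries where they do the work, as an engineer would, in place of code of your own. Each camera call takes 0.05 s, during which the arm holds its last target.

## Working session

There is one attempt and no reset: what is moved stays moved. The work goes in short steps, Python scripts to look and compute and a tool call to move; the robot and the scene stay as the last step left them, time stands still between calls to the robot, and variables do not carry over. Pictures are saved under pics/ and viewed, and the job is handed in when it is done.

Besides the shell and the picture viewer there is one more tool, called after "Request:" as name(argument=value, ...) on one line, values as JSON. carry_out: Moves the arm, as the interface text tells. Its arguments: {"type":"object","properties":{"series":{"type":"array"},"squeeze":{"type":"number"}},"required":["series"]}

```bash
mkdir -p pics; ls
python3 - <<'E'
from cell import *
import cv2
print(read_state())
for n in ("scene","top","wrist"):
    c=get_calibration(n); print(n,c)
    cv2.imwrite(f"pics/{n}0.png",cv2.cvtColor(camera(n),cv2.COLOR_RGB2BGR))
E
```

```text
pics
{'clock': 0.0, 'joints': array([-1.25358029e+00,  3.00435587e-01,  1.52153685e+00, -1.03226684e-05,
        1.32073590e+00, -6.65924841e-02]), 'qd': array([ 0.00150405, -0.00035582, -0.00093872, -0.00306666, -0.00029227,
        0.00036832]), 'effort': array([-5.46589145e-04, -5.31802046e+01, -3.52736986e+01,  7.07854866e-02,
        2.43411813e-02, -9.38010339e-05]), 'eef_pos': array([ 205.86926787, -509.74371605,  204.92453277]), 'eef_rot': array([-3.14047878e+00, -6.42643538e-05,  3.83811041e-01]), 'wrist_force': array([-0.9118709 ,  0.41735268,  0.02886865]), 'moment': array([ 0.06706679, -0.03587991,  0.00219957]), 'finger_gap': 93.87471767823757}
scene {'intrinsics': array([[392.44389397,   0.        , 277.02813303],
       [  0.        , 392.44389397, 204.93781226],
       [  0.        ,   0.        ,   1.        ]]), 'pose': array([[ 3.78692135e-01,  7.91210692e-01, -4.80185285e-01,
         1.02942712e+03],
       [ 9.25487749e-01, -3.28232913e-01,  1.89038573e-01,
        -1.97745074e+02],
       [-8.04327496e-03, -5.15993019e-01, -8.56555025e-01,
         8.57410602e+
[... 441 characters left out ...]
],
       [ 1.95264822e-04, -2.12022522e-01, -9.77264761e-01,
         1.11347373e+03],
       [ 0.00000000e+00,  0.00000000e+00,  0.00000000e+00,
         1.00000000e+00]])}
wrist {'intrinsics': array([[325.1922621 ,   0.        , 284.43509567],
       [  0.        , 325.1922621 , 207.63946264],
       [  0.        ,   0.        ,   1.        ]]), 'pose': array([[ 3.74670463e-01, -8.90039890e-01, -2.59713378e-01,
         2.81672569e+02],
       [-9.27158007e-01, -3.59753112e-01, -1.04669614e-01,
        -4.78038971e+02],
       [-2.72564269e-04,  2.80011950e-01, -9.59996476e-01,
         3.84430487e+02],
       [ 0.00000000e+00,  0.00000000e+00,  0.00000000e+00,
         1.00000000e+00]])}
```

View pics/scene0.png

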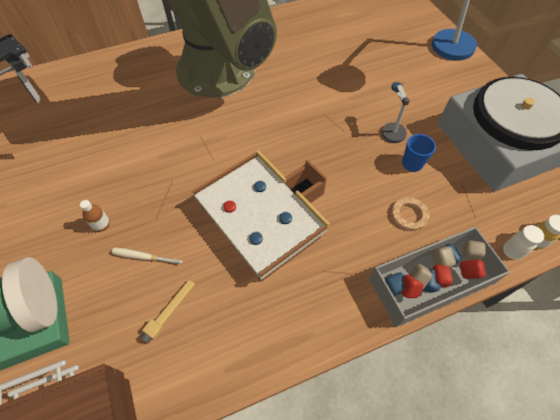

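View pics/top0.png

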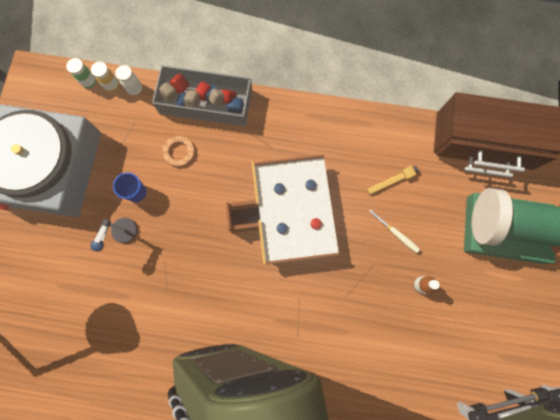

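```bash
python3 - <<'E'
import cv2
a=cv2.imread('pics/top0.png')
cv2.imwrite('pics/top0z.png',cv2.resize(a[40:340,100:500],(800,600),interpolation=cv2.INTER_CUBIC))
E
python3 - <<'E'
import cv2
a=cv2.imread('pics/top0.png')
cv2.imwrite('pics/top0y.png',cv2.resize(a[150:270,220:360],(700,600),interpolation=cv2.INTER_CUBIC))
E
```

```text
(no output)
```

View pics/top0y.png

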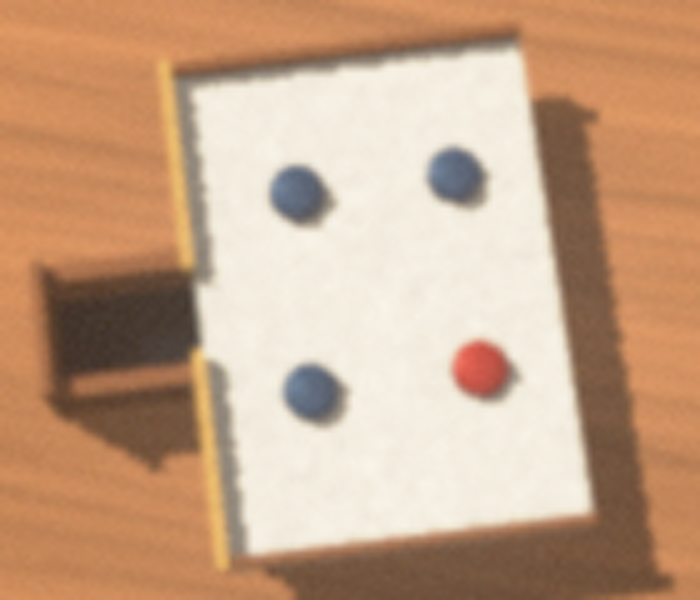

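View pics/wrist0.png

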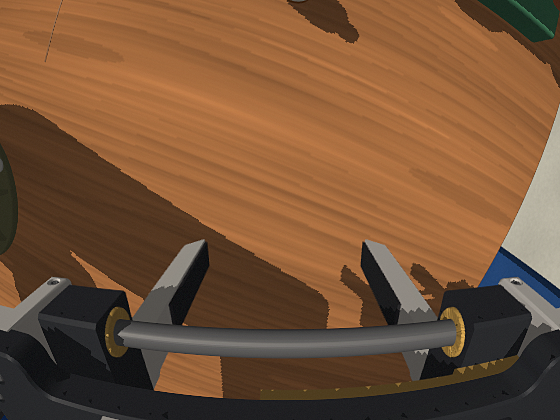

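```bash
cat > h.py <<'E'
import numpy as np, cv2
from cell import *
def px2w(name,uv,z):
    c=get_calibration(name);K=c['intrinsics'];T=c['pose']
    uv=np.atleast_2d(uv).astype(float)
    d=np.c_[(uv[:,0]-K[0,2])/K[0,0],(uv[:,1]-K[1,2])/K[1,1],np.ones(len(uv))]@T[:3,:3].T
    o=T[:3,3]; s=(z-o[2])/d[:,2]
    return o+d*s[:,None]
def w2px(name,P):
    c=get_calibration(name);K=c['intrinsics'];T=c['pose']
    q=(np.atleast_2d(P)-T[:3,3])@T[:3,:3]; p=q@K.T
    return p[:,:2]/p[:,2:]
E
python3 - <<'E'
from h import *
np.set_printoptions(precision=1,suppress=True)
def f(l): return (np.array(l,float)+.5)/5-.5+[220,150]
names=['openTop','openBot','fenceTL','fenceBL','gateT','gateB']
for n,uv,z in [('openT',(520,47),60),('openB',(593,515),60),('fenceouterT',(160,62),76),('fenceouterB',(217,570),76),('gate outerT',(184,268),76),('gate innerB',(205,350),76),('slotfarT',(40,268),74),('slotfarB',(54,400),74),
 ('b1',(298,193),66),('b2',(455,175),66),('b3',(312,391),66),('red',(480,369),66)]:
    print(n,px2w('top',f([uv]),z)[0])
E
python3 - <<'E'
import cv2
a=cv2.imread('pics/scene0.png')
cv2.imwrite('pics/s0y.png',cv2.resize(a[140:280,180:345],(707,600),interpolation=cv2.INTER_CUBIC))
E
```

```text
openT [ 725.  -125.8   60. ]
openB [ 478.7 -195.3   60. ]
fenceouterT [681.9  65.   76. ]
fenceouterB [420.3  -7.8  76. ]
gate outerT [572.4  34.   76. ]
gate innerB [531.1  16.2  76. ]
slotfarT [561.4 108.9  74. ]
slotfarB [493.7  89.4  74. ]
b1 [624.1 -18.6  66. ]
b2 [ 646.6 -100.1   66. ]
b3 [519.8 -41.8  66. ]
red [ 544.6 -127.    66. ]
```

View pics/s0y.png

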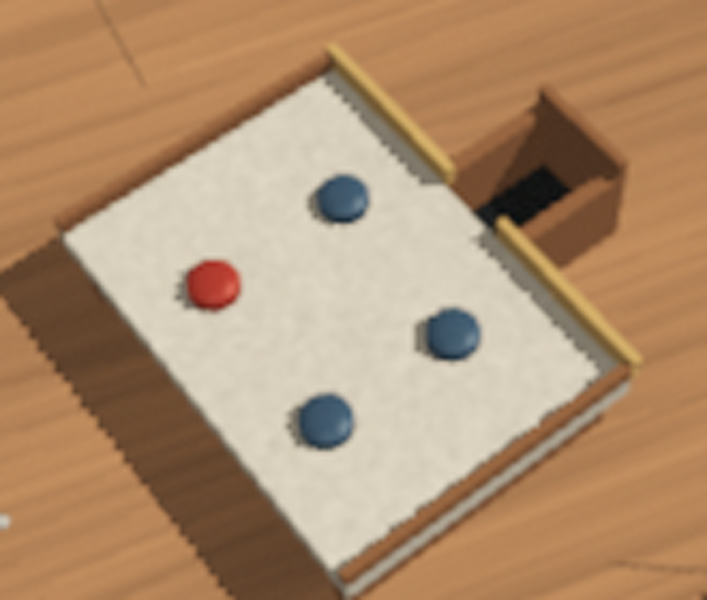

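Run:
```python
from h import *
from scipy.optimize import least_squares
np.set_printoptions(precision=1,suppress=True)
def f(l): return (np.array(l,float)+.5)/5-.5+[220,150]
def g(l): return (np.array(l,float)+.5)/(600/140)-.5+[180,140]
P=[('top',f([520,47]),(130,-100,60)),('top',f([593,515]),(-130,-100,60)),('top',f([160,62]),(136,96,76)),('top',f([217,570]),(-136,96,76)),('top',f([184,268]),(22,96,76)),('top',f([206,350]),(-22,90,76)),
('scene',g([65,238]),(-130,-100,60)),('scene',g([335,573]),(130,-100,60)),('scene',g([335,43]),(-136,96,76)),('scene',g([641,358]),(136,96,76)),('scene',g([456,168]),(-22,96,76)),('scene',g([498,228]),(22,90,76))]
def R(p,b): 
    c,s=np.cos(p[2]),np.sin(p[2]); return np.array([p[0]+c*b[0]-s*b[1],p[1]+s*b[0]+c*b[1],b[2]])
def res(p,S=('top','scene')): return np.concatenate([w2px(n,R(p,b))[0]-uv for n,uv,b in P if n in S])
for S in (('top',),('scene',),('top','scene')):
    r=least_squares(res,[576,-66,.27],args=(S,),loss='soft_l1'); print(S,r.x[:2],"%.4f"%r.x[2]); print(res(r.x,S))
p=r.x
c,s=np.cos(p[2]),np.sin(p[2]);M=np.array([[c,s],[-s,c]])
B={'b1':((298,193),(452,333)),'b2':((455,175),(325,420)),'b3':((312,391),(343,198)),'red':((480,369),(213,285))}
for k,(a,b) in B.items():
    w1=px2w('top',f([a]),65)[0];w2=px2w('scene',g([b]),65)[0];w=(w1+w2)/2
    print(k,w1[:2],w2[:2],'board',M@(w1[:2]-p[:2]),M@(w2[:2]-p[:2]))
```

```text
('top',) [576.4 -64.3] 0.2702
[ 0.2 -1.2 -0.   0.3  0.2  0.   0.1  0.2 -0.1  0.2 -0.3 -0.1]
('scene',) [577.2 -63.8] 0.2705
[-0.4 -0.7  0.4  1.7  0.2 -0.2  0.2  0.6 -0.1 -0.3 -0.4 -1. ]
('top', 'scene') [576.8 -64. ] 0.2705
[ 0.1 -1.3 -0.1  0.2  0.1 -0.1 -0.   0.1 -0.1  0.  -0.4 -0.2 -0.5 -0.8
  0.3  1.6  0.1 -0.3  0.1  0.5 -0.3 -0.4 -0.5 -1.2]
b1 [624.3 -18.6] [623.3 -18.3] board [57.9 31. ] [57.  31.6]
b2 [ 646.9 -100.1] [ 645.9 -100.1] board [ 57.9 -53.6] [ 57.  -53.3]
b3 [520.  -41.8] [518.8 -41.3] board [-48.8  36.5] [-49.8  37.3]
red [ 544.8 -127.1] [ 545.1 -127.9] board [-47.6 -52.2] [-47.6 -53.1]
```

Request:
carry_out(series=[{"delta_pos": [28, 31, 0], "turn": [0, 0, 0], "hand": 0.19}, {"delta_pos": [56, 62, 0], "turn": [0, 0, 0], "hand": 0.19}, {"delta_pos": [84, 93, 0], "turn": [0, 0, 0], "hand": 0.19}, {"delta_pos": [112, 125, 0], "turn": [0, 0, -0.03], "hand": 0.19}, {"delta_pos": [140, 156, 0], "turn": [0, 0, -0.06], "hand": 0.19}, {"delta_pos": [168, 187, 0], "turn": [0, 0, -0.09], "hand": 0.19}, {"delta_pos": [196, 218, 0], "turn": [0, 0, -0.113], "hand": 0.19}, {"delta_pos": [224, 250, 0], "turn": [0, 0, -0.113], "hand": 0.19}], squeeze=10)

```text
clock: 1.15
eef_pos: [430.7, -258.8, 205.3]
eef_rot: [-3.141, 0.0, 0.27]
wrist_force: [0.3, -0.2, -0.6]
finger_gap: 19.0
```

Request:
carry_out(series=[{"delta_pos": [32, 35, 0], "turn": [0, 0, 0], "hand": 0.19}, {"delta_pos": [64, 71, 0], "turn": [0, 0, 0], "hand": 0.19}, {"delta_pos": [96, 107, 0], "turn": [0, 0, 0], "hand": 0.19}, {"delta_pos": [128, 143, 0], "turn": [0, 0, 0], "hand": 0.19}, {"delta_pos": [160, 179, -10], "turn": [0, 0, 0], "hand": 0.19}, {"delta_pos": [192, 215, -40], "turn": [0, 0, 0], "hand": 0.19}, {"delta_pos": [225, 250, -85], "turn": [0, 0, 0], "hand": 0.19}, {"delta_pos": [225, 250, -85], "turn": [0, 0, 0], "hand": 0.19}])

```text
clock: 2.15
eef_pos: [654.2, -7.6, 115.6]
eef_rot: [-3.139, 0.007, 0.274]
wrist_force: [-0.8, -0.2, 0.1]
finger_gap: 17.8
```

Request:
carry_out(series=[{"delta_pos": [0, 0, -20], "turn": [0, 0, 0], "hand": 0.19}, {"delta_pos": [0, 0, -38], "turn": [0, 0, 0], "hand": 0.19}, {"delta_pos": [0, 0, -38], "turn": [0, 0, 0], "hand": 0.19}])

```text
clock: 2.52
eef_pos: [654.0, -10.8, 81.2]
eef_rot: [-3.141, 0.002, 0.27]
wrist_force: [-0.7, -0.1, 0.5]
finger_gap: 17.9
```

```bash
cat > snap.py <<'E'
import sys
from h import *
np.set_printoptions(precision=1,suppress=True)
t,*ns=sys.argv[1:]
for n in ns:
    cv2.imwrite(f"pics/{n}{t}.png",cv2.cvtColor(camera(n),cv2.COLOR_RGB2BGR))
s=read_state(); print(s['clock'],s['eef_pos'],s['eef_rot'],s['wrist_force'])
E
python3 snap.py 1 wrist
```

```text
2.575 [654.7 -10.6  82.5] [-3.1  0.   0.3] [-0.2  0.4  0.1]
```

View pics/wrist1.png

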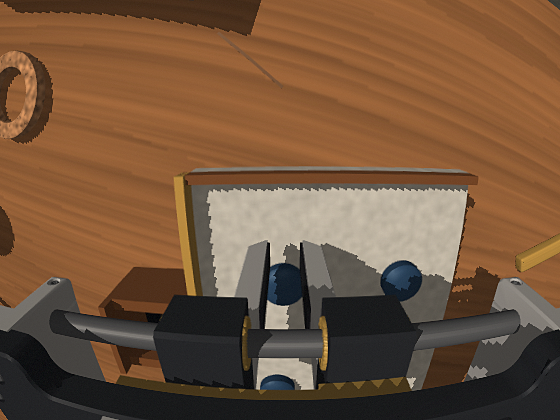

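Request:
carry_out(series=[{"delta_pos": [0, 0, -10], "turn": [0, 0, 0], "hand": 0.19}, {"delta_pos": [0, 0, -18.4], "turn": [0, 0, 0], "hand": 0.19}, {"delta_pos": [0, 0, -18.4], "turn": [0, 0, 0], "hand": 0.19}, {"delta_pos": [-7.7, -2.1, -18.4], "turn": [0, 0, 0], "hand": 0.19}, {"delta_pos": [-15.4, -4.3, -18.4], "turn": [0, 0, 0], "hand": 0.19}, {"delta_pos": [-24, -6.7, -18.4], "turn": [0, 0, 0], "hand": 0.19}, {"delta_pos": [-32.8, -9.1, -18.4], "turn": [0, 0, 0], "hand": 0.19}])

```text
clock: 3.45
eef_pos: [621.5, -19.3, 64.3]
eef_rot: [3.142, -0.0, 0.271]
wrist_force: [0.2, -0.5, 0.3]
finger_gap: 17.7
```

Request:
carry_out(series=[{"delta_pos": [-8.7, -2.4, 0], "turn": [0, 0, 0], "hand": 0.19}, {"delta_pos": [-17.3, -4.8, 0], "turn": [0, 0, 0], "hand": 0.19}, {"delta_pos": [-25, -6.9, 0], "turn": [0, 0, 0], "hand": 0.19}, {"delta_pos": [-31, -8.6, 0], "turn": [0, 0, 0], "hand": 0.19}, {"delta_pos": [-34.7, -9.6, 0], "turn": [0, 0, 0], "hand": 0.19}, {"delta_pos": [-34.7, -9.6, 0], "turn": [0, 0, 0], "hand": 0.19}, {"delta_pos": [-25, -6.9, 0], "turn": [0, 0, 0], "hand": 0.19}, {"delta_pos": [-25, -6.9, 40], "turn": [0, 0, 0], "hand": 0.19}])

```text
clock: 4.45
eef_pos: [596.7, -25.5, 101.9]
eef_rot: [-3.14, 0.005, 0.271]
wrist_force: [-0.1, 1.1, 0.2]
finger_gap: 18.2
```

```bash
python3 snap.py 2 wrist scene
```

```text
4.55 [599.6 -25.9 107.9] [ 3.1 -0.   0.3] [0.1 0.3 0.8]
```

View pics/wrist2.png

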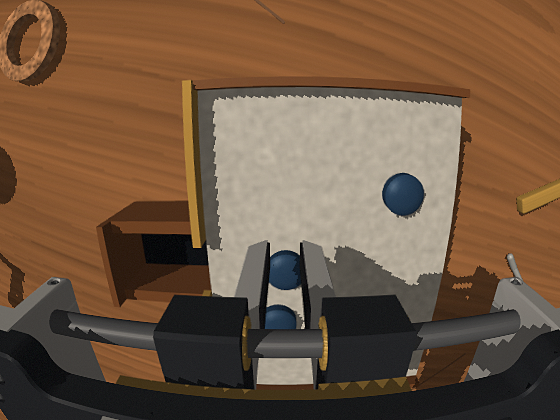

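View pics/scene2.png

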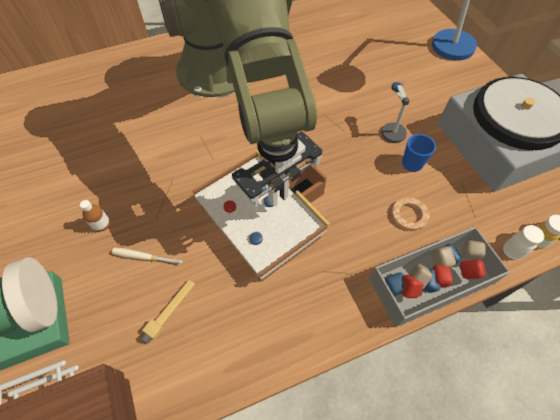

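```bash
cat >> h.py <<'E'
BO=np.array([576.8,-64.]);BY=.2705
BM=np.array([[np.cos(BY),np.sin(BY)],[-np.sin(BY),np.cos(BY)]])
def wr2b(uv,z=66.):
    c=get_calibration('wrist');K=c['intrinsics'];T=c['pose'];out=[]
    for u,v in np.atleast_2d(uv):
        a=np.array([u-K[0,2],v-K[1,2]]);r=np.hypot(*a);th=r/K[0,0]
        d=T[:3,:3]@np.r_[np.sin(th)*a/r,np.cos(th)]
        w=T[:3,3]+d*(z-T[2,3])/d[2]; out.append(BM@(w[:2]-BO))
    return np.array(out)
def b2w(b): return BO+BM.T@np.array(b,float)
E
python3 - <<'E'
from h import *
np.set_printoptions(precision=1,suppress=True)
print(wr2b([(286,270),(278,322),(404,194)]))
for b in [(0,-5),(0,0),(0,5),(0,80),(0,85),(-90,37)]: print(b,b2w(b))
E
```

```text
[[  0.5  30.4]
 [-48.5  36.9]
 [ 60.3 -56.2]]
(0, -5) [578.1 -68.8]
(0, 0) [576.8 -64. ]
(0, 5) [575.5 -59.2]
(0, 80) [555.4  13.1]
(0, 85) [554.1  17.9]
(-90, 37) [480.2 -52.4]
```

Request:
carry_out(series=[{"delta_pos": [-2, -6, 0], "turn": [0, 0, 0.17], "hand": 0.19}, {"delta_pos": [-5, -12, 0], "turn": [0, 0, 0.34], "hand": 0.19}, {"delta_pos": [-8, -18, 0], "turn": [0, 0, 0.51], "hand": 0.19}, {"delta_pos": [-11, -24, 0], "turn": [0, 0, 0.68], "hand": 0.19}, {"delta_pos": [-14, -30, 0], "turn": [0, 0, 0.85], "hand": 0.19}, {"delta_pos": [-17, -34, 0], "turn": [0, 0, 1.02], "hand": 0.19}, {"delta_pos": [-20.3, -38, 0], "turn": [0, 0, 1.19], "hand": 0.19}, {"delta_pos": [-20.3, -38, 0], "turn": [0, 0, 1.36], "hand": 0.19}])

```text
clock: 5.55
eef_pos: [577.1, -64.1, 103.6]
eef_rot: [-3.141, -0.0, 1.636]
wrist_force: [0.9, 0.1, -0.1]
finger_gap: 17.9
```

Request:
carry_out(series=[{"delta_pos": [0, 0, 0], "turn": [0, 0, 0.12], "hand": 0.19}, {"delta_pos": [0, 0, -10], "turn": [0, 0, 0.211], "hand": 0.19}, {"delta_pos": [0, 0, -25], "turn": [0, 0, 0.211], "hand": 0.19}, {"delta_pos": [0, 0, -35], "turn": [0, 0, 0.211], "hand": 0.19}, {"delta_pos": [0, 0, -40], "turn": [0, 0, 0.211], "hand": 0.19}, {"delta_pos": [0, 0, -40], "turn": [0, 0, 0.211], "hand": 0.19}])

```text
clock: 6.3
eef_pos: [576.8, -64.0, 63.7]
eef_rot: [-3.141, -0.0, 1.841]
wrist_force: [0.1, -0.9, 0.5]
finger_gap: 17.8
```

```bash
python3 snap.py 3 wrist
```

```text
6.35 [577.  -64.   64.2] [3.1 0.  1.8] [ 0.5 -0.1  0.3]
```

View pics/wrist3.png

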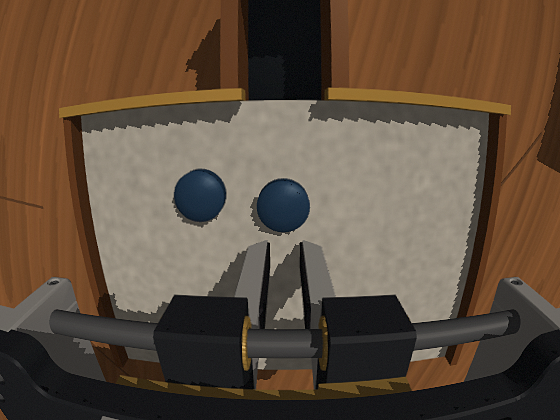

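Request:
carry_out(series=[{"delta_pos": [-2.1, 7.7, 0], "turn": [0, 0, 0], "hand": 0.19}, {"delta_pos": [-4.3, 15.4, 0], "turn": [0, 0, 0], "hand": 0.19}, {"delta_pos": [-6.7, 24, 0], "turn": [0, 0, 0], "hand": 0.19}, {"delta_pos": [-9.1, 32.8, 0], "turn": [0, 0, 0], "hand": 0.19}, {"delta_pos": [-11.5, 41.4, 0], "turn": [0, 0, 0], "hand": 0.19}, {"delta_pos": [-13.9, 50, 0], "turn": [0, 0, 0], "hand": 0.19}, {"delta_pos": [-16.3, 58.8, 0], "turn": [0, 0, 0], "hand": 0.19}, {"delta_pos": [-18.7, 67.4, 0], "turn": [0, 0, 0], "hand": 0.19}])

```text
clock: 7.35
eef_pos: [558.0, 4.0, 64.1]
eef_rot: [3.142, 0.0, 1.842]
wrist_force: [-0.1, 0.1, -0.5]
finger_gap: 17.9
```

Request:
carry_out(series=[{"delta_pos": [-1.2, 4.3, 0], "turn": [0, 0, 0], "hand": 0.19}, {"delta_pos": [-2.4, 8.7, 0], "turn": [0, 0, 0], "hand": 0.19}, {"delta_pos": [-2.4, 8.7, 0], "turn": [0, 0, 0], "hand": 0.19}, {"delta_pos": [0, 0, 0], "turn": [0, 0, 0], "hand": 0.19}, {"delta_pos": [3, -11, 10], "turn": [0, 0, 0], "hand": 0.19}, {"delta_pos": [3, -11, 40], "turn": [0, 0, 0], "hand": 0.19}])

```text
clock: 8.1
eef_pos: [560.8, -9.1, 104.0]
eef_rot: [-3.139, -0.001, 1.84]
wrist_force: [0.2, 0.0, -0.2]
finger_gap: 17.9
```

```bash
python3 snap.py 4 wrist
```

```text
8.15 [562.8  -8.9 108.9] [3.1 0.  1.8] [0.8 0.7 4.5]
```

View pics/wrist4.png

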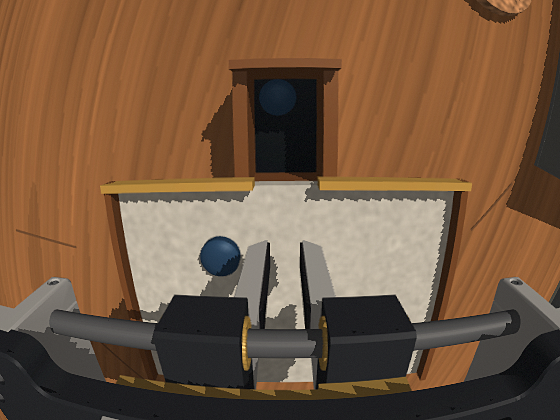

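Request:
carry_out(series=[{"delta_pos": [-9, -5, 0], "turn": [0, 0, -0.17], "hand": 0.19}, {"delta_pos": [-18, -10, 0], "turn": [0, 0, -0.34], "hand": 0.19}, {"delta_pos": [-28, -16, 0], "turn": [0, 0, -0.51], "hand": 0.19}, {"delta_pos": [-38, -22, 0], "turn": [0, 0, -0.68], "hand": 0.19}, {"delta_pos": [-48, -28, 0], "turn": [0, 0, -0.85], "hand": 0.19}, {"delta_pos": [-58, -34, 0], "turn": [0, 0, -1.02], "hand": 0.19}, {"delta_pos": [-68, -39, 0], "turn": [0, 0, -1.19], "hand": 0.19}, {"delta_pos": [-76.1, -43.5, 0], "turn": [0, 0, -1.36], "hand": 0.19}])

```text
clock: 9.15
eef_pos: [485.0, -52.1, 104.8]
eef_rot: [3.141, -0.001, 0.475]
wrist_force: [0.7, -0.2, 0.9]
finger_gap: 17.8
```

Request:
carry_out(series=[{"delta_pos": [0, 0, 0], "turn": [0, 0, -0.12], "hand": 0.19}, {"delta_pos": [0, 0, 0], "turn": [0, 0, -0.211], "hand": 0.19}, {"delta_pos": [0, 0, -20], "turn": [0, 0, -0.211], "hand": 0.19}, {"delta_pos": [0, 0, -35], "turn": [0, 0, -0.211], "hand": 0.19}, {"delta_pos": [0, 0, -40], "turn": [0, 0, -0.211], "hand": 0.19}, {"delta_pos": [0, 0, -40], "turn": [0, 0, -0.211], "hand": 0.19}])

```text
clock: 9.9
eef_pos: [485.1, -51.2, 64.1]
eef_rot: [-3.141, 0.0, 0.271]
wrist_force: [0.5, -0.6, -0.0]
finger_gap: 17.4
```

```bash
python3 snap.py 5 scene
python3 - <<'E'
import cv2
a=cv2.imread('pics/scene5.png')
cv2.imwrite('pics/s5y.png',cv2.resize(a[140:280,180:345],(707,600),interpolation=cv2.INTER_CUBIC))
E
```

```text
9.95 [485.3 -51.2  64.4] [ 3.1 -0.   0.3] [ 0.1  0.4 -0.2]
```

View pics/s5y.png

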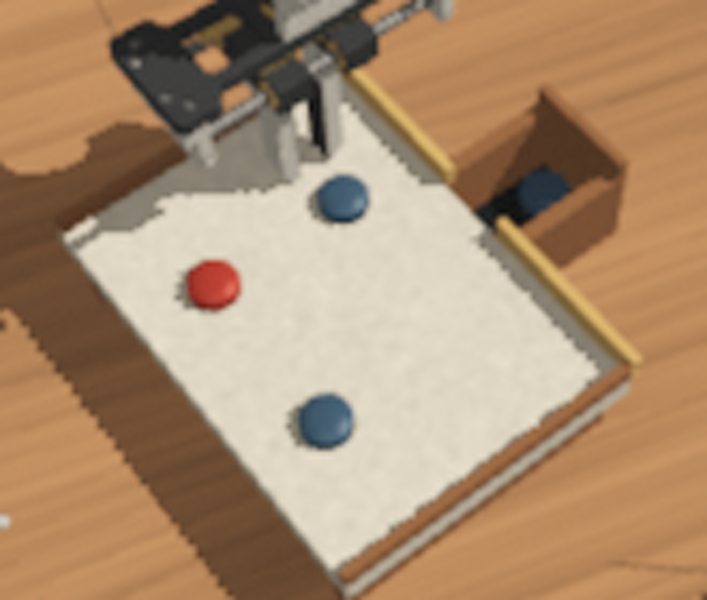

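Request:
carry_out(series=[{"delta_pos": [7.7, 2.1, 0], "turn": [0, 0, 0], "hand": 0.19}, {"delta_pos": [15.4, 4.3, 0], "turn": [0, 0, 0], "hand": 0.19}, {"delta_pos": [24, 6.7, 0], "turn": [0, 0, 0], "hand": 0.19}, {"delta_pos": [32.8, 9.1, 0], "turn": [0, 0, 0], "hand": 0.19}, {"delta_pos": [41.4, 11.5, 0], "turn": [0, 0, 0], "hand": 0.19}, {"delta_pos": [50, 13.9, 0], "turn": [0, 0, 0], "hand": 0.19}, {"delta_pos": [57, 15.8, 0], "turn": [0, 0, 0], "hand": 0.19}, {"delta_pos": [61, 16.9, 0], "turn": [0, 0, 0], "hand": 0.19}])

```text
clock: 10.95
eef_pos: [546.4, -34.0, 64.0]
eef_rot: [-3.142, 0.0, 0.271]
wrist_force: [0.0, 0.2, -0.2]
finger_gap: 17.7
```

Request:
carry_out(series=[{"delta_pos": [1.6, 0.5, 0], "turn": [0, 0, 0], "hand": 0.19}, {"delta_pos": [1.6, 0.5, 0], "turn": [0, 0, 0], "hand": 0.19}, {"delta_pos": [-8, -2.2, 0], "turn": [0, 0, 0], "hand": 0.19}, {"delta_pos": [-8, -2.2, 40], "turn": [0, 0, 0], "hand": 0.19}, {"delta_pos": [-8, -2.2, 40], "turn": [0, 0, 0], "hand": 0.19}])

```text
clock: 11.58
eef_pos: [538.8, -36.8, 106.6]
eef_rot: [3.14, -0.004, 0.271]
wrist_force: [0.2, -0.3, -0.2]
finger_gap: 17.7
```

Request:
carry_out(series=[{"delta_pos": [5, -4, 0], "turn": [0, 0, 0.17], "hand": 0.19}, {"delta_pos": [10, -8, 0], "turn": [0, 0, 0.34], "hand": 0.19}, {"delta_pos": [15, -12, 0], "turn": [0, 0, 0.51], "hand": 0.19}, {"delta_pos": [20, -16, 0], "turn": [0, 0, 0.68], "hand": 0.19}, {"delta_pos": [25, -20, 0], "turn": [0, 0, 0.85], "hand": 0.19}, {"delta_pos": [30, -24, 0], "turn": [0, 0, 1.02], "hand": 0.19}, {"delta_pos": [35, -26, 0], "turn": [0, 0, 1.19], "hand": 0.19}, {"delta_pos": [38.8, -27.6, 0], "turn": [0, 0, 1.36], "hand": 0.19}])

```text
clock: 12.58
eef_pos: [576.2, -64.2, 103.1]
eef_rot: [-3.14, -0.0, 1.636]
wrist_force: [0.1, 0.5, -0.6]
finger_gap: 17.8
```

Request:
carry_out(series=[{"delta_pos": [0, 0, 0], "turn": [0, 0, 0.12], "hand": 0.19}, {"delta_pos": [0, 0, -10], "turn": [0, 0, 0.211], "hand": 0.19}, {"delta_pos": [0, 0, -25], "turn": [0, 0, 0.211], "hand": 0.19}, {"delta_pos": [0, 0, -35], "turn": [0, 0, 0.211], "hand": 0.19}, {"delta_pos": [0, 0, -40], "turn": [0, 0, 0.211], "hand": 0.19}, {"delta_pos": [0, 0, -40], "turn": [0, 0, 0.211], "hand": 0.19}])

```text
clock: 13.32
eef_pos: [576.7, -64.0, 63.7]
eef_rot: [-3.141, -0.0, 1.841]
wrist_force: [0.2, -0.6, 0.4]
finger_gap: 18.0
```

```bash
python3 snap.py 6 wrist
```

```text
13.375 [576.9 -64.   64.1] [3.1 0.  1.8] [0.5 0.2 0.7]
```

View pics/wrist6.png

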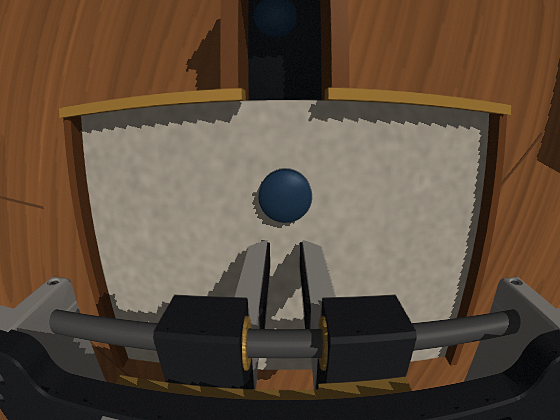

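Request:
carry_out(series=[{"delta_pos": [-2.1, 7.7, 0], "turn": [0, 0, 0], "hand": 0.19}, {"delta_pos": [-4.3, 15.4, 0], "turn": [0, 0, 0], "hand": 0.19}, {"delta_pos": [-6.7, 24, 0], "turn": [0, 0, 0], "hand": 0.19}, {"delta_pos": [-9.1, 32.8, 0], "turn": [0, 0, 0], "hand": 0.19}, {"delta_pos": [-11.5, 41.4, 0], "turn": [0, 0, 0], "hand": 0.19}, {"delta_pos": [-13.9, 50, 0], "turn": [0, 0, 0], "hand": 0.19}, {"delta_pos": [-16.3, 58.8, 0], "turn": [0, 0, 0], "hand": 0.19}, {"delta_pos": [-18.7, 67.4, 0], "turn": [0, 0, 0], "hand": 0.19}])

```text
clock: 14.38
eef_pos: [558.0, 4.0, 64.1]
eef_rot: [3.142, -0.0, 1.842]
wrist_force: [-0.1, 0.2, 0.1]
finger_gap: 18.0
```

Request:
carry_out(series=[{"delta_pos": [-1.2, 4.3, 0], "turn": [0, 0, 0], "hand": 0.19}, {"delta_pos": [-2.4, 8.7, 0], "turn": [0, 0, 0], "hand": 0.19}, {"delta_pos": [-2.4, 8.7, 0], "turn": [0, 0, 0], "hand": 0.19}, {"delta_pos": [0, 0, 0], "turn": [0, 0, 0], "hand": 0.19}, {"delta_pos": [3, -11, 10], "turn": [0, 0, 0], "hand": 0.19}, {"delta_pos": [3, -11, 40], "turn": [0, 0, 0], "hand": 0.19}])

```text
clock: 15.12
eef_pos: [560.8, -9.1, 103.9]
eef_rot: [-3.139, -0.001, 1.84]
wrist_force: [0.2, 0.1, 0.1]
finger_gap: 17.6
```

```bash
python3 snap.py 7 wrist; python3 -c "
from h import *
print(b2w((92,-53.5)),b2w((0,-84)))"
```

```text
15.175 [562.8  -8.9 108.9] [3.1 0.  1.8] [ 1.2 -0.4  3.8]
[679.75055269 -90.97097888] [ 599.24591626 -144.94554246]
```

View pics/wrist7.png

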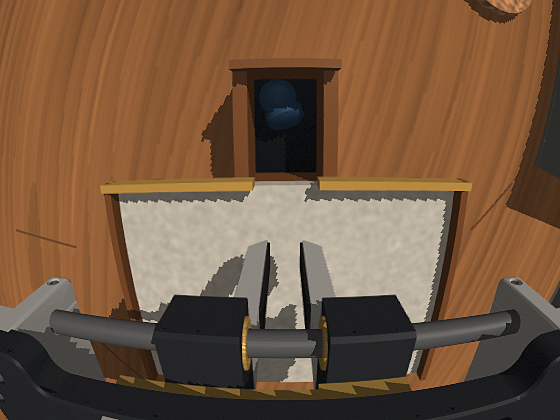

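Request:
carry_out(series=[{"delta_pos": [15, -10, 0], "turn": [0, 0, -0.17], "hand": 0.19}, {"delta_pos": [30, -20, 0], "turn": [0, 0, -0.34], "hand": 0.19}, {"delta_pos": [45, -31, 0], "turn": [0, 0, -0.51], "hand": 0.19}, {"delta_pos": [60, -42, 0], "turn": [0, 0, -0.68], "hand": 0.19}, {"delta_pos": [75, -53, 0], "turn": [0, 0, -0.85], "hand": 0.19}, {"delta_pos": [90, -64, 0], "turn": [0, 0, -1.02], "hand": 0.19}, {"delta_pos": [105, -75, 0], "turn": [0, 0, -1.19], "hand": 0.19}, {"delta_pos": [118.6, -83.4, 0], "turn": [0, 0, -1.36], "hand": 0.19}])

```text
clock: 16.18
eef_pos: [680.4, -92.5, 104.6]
eef_rot: [3.141, -0.0, 0.475]
wrist_force: [0.2, 0.6, 0.2]
finger_gap: 17.6
```

Request:
carry_out(series=[{"delta_pos": [0, 0, 0], "turn": [0, 0, -0.12], "hand": 0.19}, {"delta_pos": [0, 0, 0], "turn": [0, 0, -0.211], "hand": 0.19}, {"delta_pos": [0, 0, -20], "turn": [0, 0, -0.211], "hand": 0.19}, {"delta_pos": [0, 0, -20], "turn": [0, 0, -0.211], "hand": 0.19}])

```text
clock: 16.68
eef_pos: [678.6, -91.3, 81.6]
eef_rot: [-3.14, 0.003, 0.272]
wrist_force: [0.0, -1.3, -1.3]
finger_gap: 18.1
```

```bash
python3 snap.py 8 wrist
```

```text
16.725 [679.2 -91.2  82.8] [-3.1  0.   0.3] [-0.4 -0.1  0. ]
```

View pics/wrist8.png

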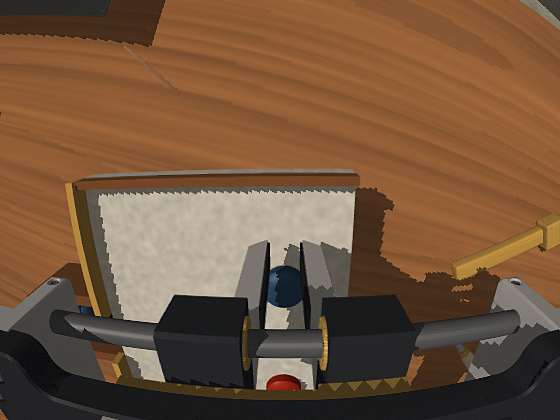

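Request:
carry_out(series=[{"delta_pos": [0, 0, -12], "turn": [0, 0, 0], "hand": 0.19}, {"delta_pos": [0, 0, -20], "turn": [0, 0, 0], "hand": 0.19}, {"delta_pos": [0, 0, -20], "turn": [0, 0, 0], "hand": 0.19}, {"delta_pos": [-7.7, -2.1, -20], "turn": [0, 0, 0], "hand": 0.19}, {"delta_pos": [-15.4, -4.3, -20], "turn": [0, 0, 0], "hand": 0.19}, {"delta_pos": [-24, -6.7, -20], "turn": [0, 0, 0], "hand": 0.19}, {"delta_pos": [-32.8, -9.1, -20], "turn": [0, 0, 0], "hand": 0.19}, {"delta_pos": [-41.4, -11.5, -20], "turn": [0, 0, 0], "hand": 0.19}])

```text
clock: 17.73
eef_pos: [637.7, -102.7, 64.2]
eef_rot: [3.142, -0.0, 0.271]
wrist_force: [-0.3, -0.0, 0.0]
finger_gap: 17.8
```

Request:
carry_out(series=[{"delta_pos": [-8.6, -2.4, 0], "turn": [0, 0, 0], "hand": 0.19}, {"delta_pos": [-17, -4.7, 0], "turn": [0, 0, 0], "hand": 0.19}, {"delta_pos": [-24, -6.6, 0], "turn": [0, 0, 0], "hand": 0.19}, {"delta_pos": [-28, -7.7, 0], "turn": [0, 0, 0], "hand": 0.19}, {"delta_pos": [-28, -7.7, 0], "turn": [0, 0, 0], "hand": 0.19}, {"delta_pos": [-18, -4.9, 0], "turn": [0, 0, 0], "hand": 0.19}, {"delta_pos": [-18, -4.9, 40], "turn": [0, 0, 0], "hand": 0.19}, {"delta_pos": [-18, -4.9, 40], "turn": [0, 0, 0], "hand": 0.19}])

```text
clock: 18.73
eef_pos: [622.4, -107.4, 106.9]
eef_rot: [3.139, -0.004, 0.271]
wrist_force: [0.4, 0.5, -0.5]
finger_gap: 17.9
```

```bash
python3 snap.py 9 wrist; python3 -c "
from h import *
print(b2w((0,-83)),b2w((0,79)))"
```

```text
18.775 [ 621.4 -107.2  105. ] [ 3.1 -0.   0.3] [-1.3  0.3 -0.1]
[ 598.97870297 -143.98190505] [555.69015019  12.1273554 ]
```

View pics/wrist9.png

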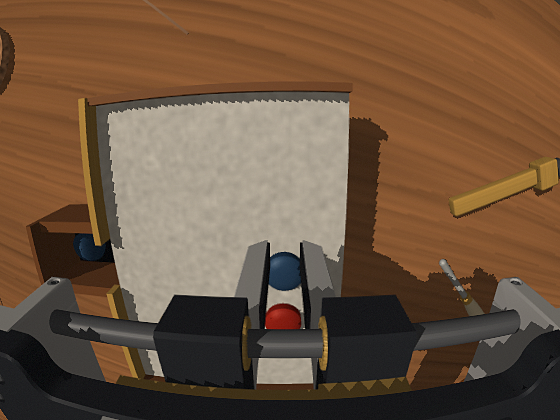

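Request:
carry_out(series=[{"delta_pos": [-2, -6, 0], "turn": [0, 0, 0.17], "hand": 0.19}, {"delta_pos": [-5, -12, 0], "turn": [0, 0, 0.34], "hand": 0.19}, {"delta_pos": [-8, -18, 0], "turn": [0, 0, 0.51], "hand": 0.19}, {"delta_pos": [-11, -24, 0], "turn": [0, 0, 0.68], "hand": 0.19}, {"delta_pos": [-14, -30, 0], "turn": [0, 0, 0.85], "hand": 0.19}, {"delta_pos": [-17, -34, 0], "turn": [0, 0, 1.02], "hand": 0.19}, {"delta_pos": [-21.3, -36.6, 0], "turn": [0, 0, 1.19], "hand": 0.19}, {"delta_pos": [-21.3, -36.6, 0], "turn": [0, 0, 1.36], "hand": 0.19}])

```text
clock: 19.77
eef_pos: [598.8, -143.9, 102.8]
eef_rot: [-3.14, -0.001, 1.636]
wrist_force: [-0.2, 0.7, 0.1]
finger_gap: 18.1
```

Request:
carry_out(series=[{"delta_pos": [0, 0, 0], "turn": [0, 0, 0.12], "hand": 0.19}, {"delta_pos": [0, 0, -10], "turn": [0, 0, 0.211], "hand": 0.19}, {"delta_pos": [0, 0, -25], "turn": [0, 0, 0.211], "hand": 0.19}, {"delta_pos": [0, 0, -35], "turn": [0, 0, 0.211], "hand": 0.19}, {"delta_pos": [0, 0, -40], "turn": [0, 0, 0.211], "hand": 0.19}, {"delta_pos": [0, 0, -40], "turn": [0, 0, 0.211], "hand": 0.19}])

```text
clock: 20.52
eef_pos: [599.0, -143.9, 63.7]
eef_rot: [-3.141, -0.0, 1.841]
wrist_force: [-0.7, 0.2, -0.3]
finger_gap: 17.8
```

```bash
python3 snap.py 10 wrist
```

```text
20.575 [ 599.1 -144.    64.2] [3.1 0.  1.8] [-0.9 -0.3  0.6]
```

View pics/wrist10.png

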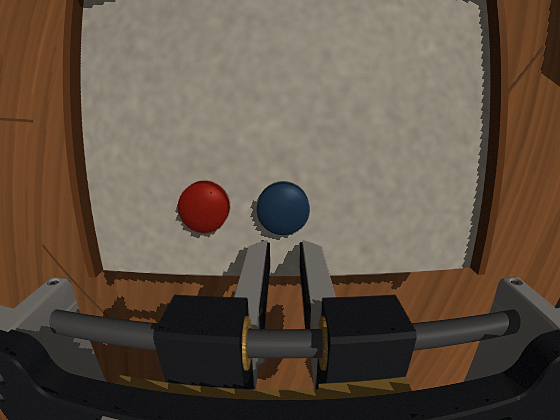

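Request:
carry_out(series=[{"delta_pos": [-2.1, 7.7, 0], "turn": [0, 0, 0], "hand": 0.19}, {"delta_pos": [-4.3, 15.4, 0], "turn": [0, 0, 0], "hand": 0.19}, {"delta_pos": [-6.9, 25, 0], "turn": [0, 0, 0], "hand": 0.19}, {"delta_pos": [-9.7, 35, 0], "turn": [0, 0, 0], "hand": 0.19}, {"delta_pos": [-12.5, 45, 0], "turn": [0, 0, 0], "hand": 0.19}, {"delta_pos": [-15.3, 55, 0], "turn": [0, 0, 0], "hand": 0.19}, {"delta_pos": [-18, 65, 0], "turn": [0, 0, 0], "hand": 0.19}, {"delta_pos": [-20.8, 75, 0], "turn": [0, 0, 0], "hand": 0.19}])

```text
clock: 21.58
eef_pos: [578.0, -68.3, 64.0]
eef_rot: [-3.142, -0.0, 1.842]
wrist_force: [0.5, -0.7, 1.4]
finger_gap: 18.0
```

Request:
carry_out(series=[{"delta_pos": [-2.6, 9.5, 0], "turn": [0, 0, 0], "hand": 0.19}, {"delta_pos": [-5.3, 19, 0], "turn": [0, 0, 0], "hand": 0.19}, {"delta_pos": [-7.8, 28, 0], "turn": [0, 0, 0], "hand": 0.19}, {"delta_pos": [-10.3, 37, 0], "turn": [0, 0, 0], "hand": 0.19}, {"delta_pos": [-12.7, 46, 0], "turn": [0, 0, 0], "hand": 0.19}, {"delta_pos": [-15.2, 55, 0], "turn": [0, 0, 0], "hand": 0.19}, {"delta_pos": [-17.7, 64, 0], "turn": [0, 0, 0], "hand": 0.19}, {"delta_pos": [-20.2, 73, 0], "turn": [0, 0, 0], "hand": 0.19}])

```text
clock: 22.58
eef_pos: [557.9, 4.6, 64.0]
eef_rot: [-3.142, -0.0, 1.842]
wrist_force: [-0.5, 0.6, 1.0]
finger_gap: 17.5
```

Request:
carry_out(series=[{"delta_pos": [-1.2, 4.3, 0], "turn": [0, 0, 0], "hand": 0.19}, {"delta_pos": [-2.3, 8.1, 0], "turn": [0, 0, 0], "hand": 0.19}, {"delta_pos": [-2.3, 8.1, 0], "turn": [0, 0, 0], "hand": 0.19}, {"delta_pos": [0, 0, 0], "turn": [0, 0, 0], "hand": 0.19}, {"delta_pos": [3, -11, 10], "turn": [0, 0, 0], "hand": 0.19}, {"delta_pos": [3, -11, 60], "turn": [0, 0, 0], "hand": 0.19}, {"delta_pos": [3, -11, 100], "turn": [0, 0, 0], "hand": 0.19}, {"delta_pos": [3, -11, 100], "turn": [0, 0, 0], "hand": 0.19}])

```text
clock: 23.58
eef_pos: [562.5, -8.0, 167.8]
eef_rot: [3.136, 0.002, 1.841]
wrist_force: [-0.4, -0.3, -0.2]
finger_gap: 17.8
```

```bash
python3 snap.py 11 wrist scene
```

```text
23.675 [561.   -7.6 164. ] [3.1 0.  1.8] [-1.2  0.1 -0.6]
```

View pics/wrist11.png

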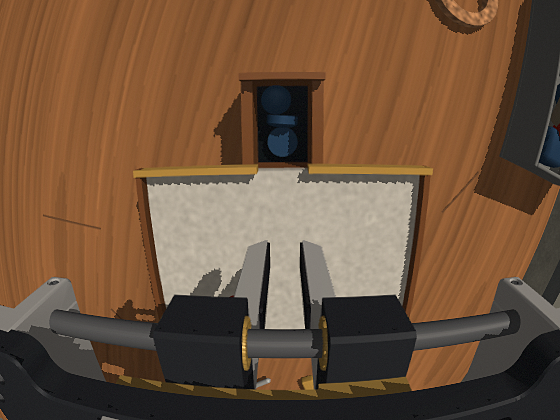

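View pics/scene11.png

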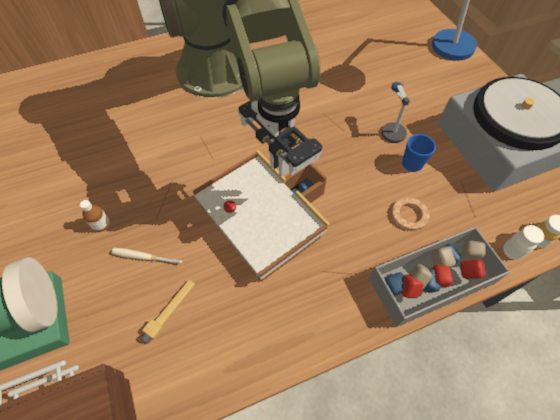

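Request:
carry_out(series=[{"delta_pos": [15, -50, 10], "turn": [0, 0, 0], "hand": 0.19}, {"delta_pos": [30, -100, 10], "turn": [0, 0, 0], "hand": 0.19}, {"delta_pos": [30, -100, 10], "turn": [0, 0, 0], "hand": 0.19}, {"delta_pos": [30, -100, 10], "turn": [0, 0, 0], "hand": 0.19}])

```text
clock: 24.18
eef_pos: [590.5, -106.8, 172.8]
eef_rot: [-3.14, -0.001, 1.841]
wrist_force: [-0.3, -0.4, -1.2]
finger_gap: 18.0
```

```bash
python3 snap.py 12 scene top wrist
python3 - <<'E'
import cv2,numpy as np
a=cv2.imread('pics/scene12.png');b=cv2.imread('pics/top12.png');w=cv2.imread('pics/wrist12.png')
r=lambda i:cv2.resize(i,(400,300),interpolation=cv2.INTER_CUBIC)
cv2.imwrite('pics/m12.png',np.vstack([np.hstack([r(a[140:275,180:360]),r(a[170:215,275:335])]),np.hstack([r(b[150:270,220:380]),r(w[0:225,130:430])])]))
E
```

```text
24.325 [ 590.8 -106.   173.8] [-3.1 -0.   1.8] [ 0.4  0.1 -0.4]
```

View pics/m12.png

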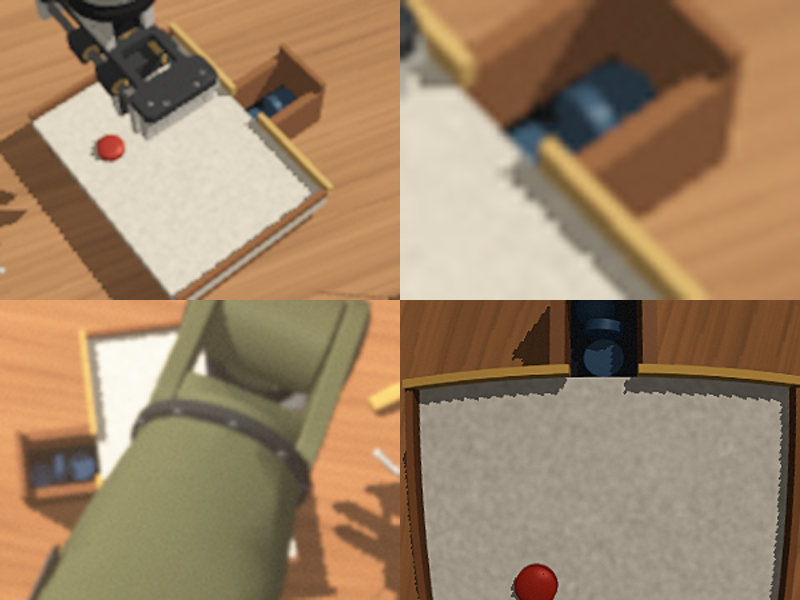

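Run:
```python
from h import *
np.set_printoptions(precision=1,suppress=True)
for z in (20,35,60): print(z,wr2b([(282,41)],z))
w=cv2.imread('pics/wrist12.png');cv2.imwrite('pics/w12z.png',cv2.resize(w[0:100,220:353],(798,600),interpolation=cv2.INTER_CUBIC))
w=cv2.imread('pics/wrist11.png');cv2.imwrite('pics/w11z.png',cv2.resize(w[70:170,220:353],(798,600),interpolation=cv2.INTER_CUBIC))
```

```text
20 [[ -0.3 116.2]]
35 [[ -0.2 112.7]]
60 [[  0.1 106.9]]
```

View pics/w12z.png

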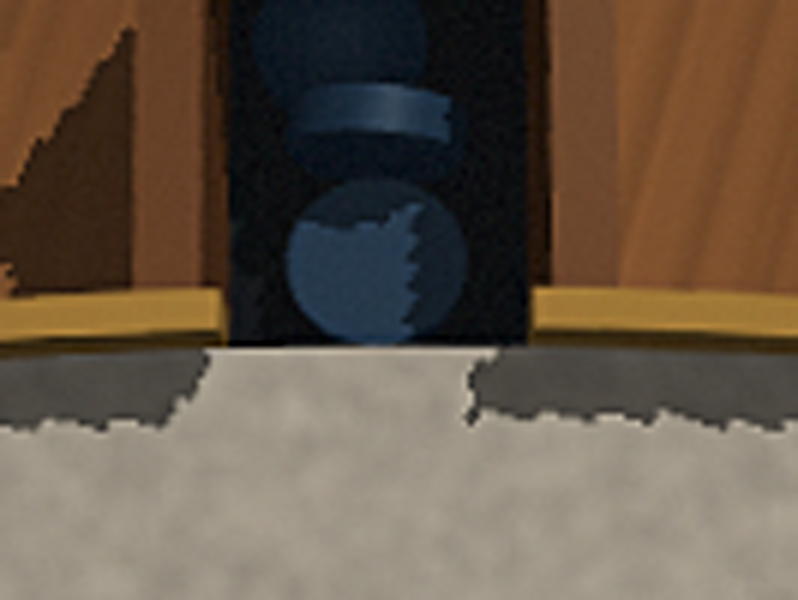

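View pics/w11z.png

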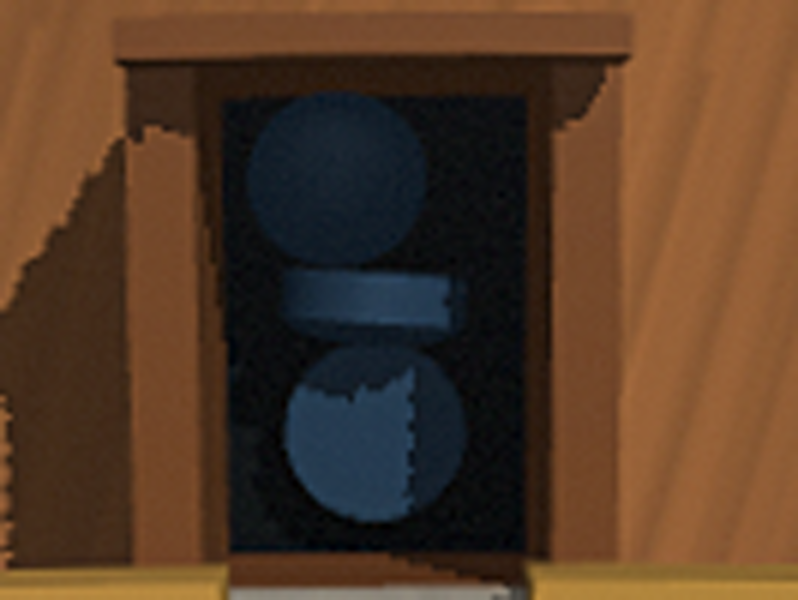

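All three blanks are inside the slot. Two lie flat and the middle one stands on edge between them, well below the deck.

```bash
python3 -c "
from cell import *
print(sign_off())"
```

```text
the job is handed in; nothing more can be done
None
```

All three labradorite blanks are in the slot, and I handed the job in at about 24 s of the 72 s allowed. I pushed each one with the two slightly open fingertips, first sideways to the middle line and then forward through the gate. None was picked up.

- **Blanks:** the last wrist pictures show all three below deck level in the slot. Two lie flat and one stands on edge between them.
- **Jasper:** it is at the same pixel position in the scene camera as at the start, to within about 0.3 px.
- **Bystanders:** by eye, they look unmoved in the last full scene picture. I did not measure each one.
- **Forces:** wrist force readings at the end of each move stayed around 5 N or less. At hand-in the gripper stood clear, about 110 mm above the deck.
- **Checks:** no check failed. The top and scene cameras agreed to about 1 mm on the blank positions. The wrist camera read the last blank about 3–4 mm off those before it was pushed, though the blank still lined up with the fingers.

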